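Slide the battery crate home onto its charging dock and start the charge

TASK

Push the tall, heavy battery crate along the bench, low at its orange kick rail so that it slides upright and does not tip, until it stands square between the dock's yellow guides with its nose against the blue charger. Then press the green button on top of the charger down fully and let it spring back up. Do not lift the crate or touch its red carry handle, and leave the other things on the bench where they are.

Things in the scene. Friction and masses are not known exactly. Their poses are not given: they have to be found in the camera images.
- crate: Loose grey battery crate with black bands, about 1.8 kg (varies by 25 %). Box 85 deep (x), 130 wide (y), 190 high; origin under the box's centre, z up; +x points out of its nose (face with two brass contacts, goes to the charger); the kick rail is at the foot of the -x side. Sliding takes 6 to 16 N; pushed more than 55 mm above the bench it may tip.
- crate_nose (a point): Middle of the lower edge of the crate's nose face, 42.5 mm ahead (+x) of the crate's origin, at bench height.
- kick_rail (a point): Middle of the outer (pushing) face of the orange kick rail, 90 mm behind (-x) the crate's origin and 30 mm up. Bar 120 wide along the crate's y, 12 thick, from 18 to 42 mm above the bench, its face 47.5 mm behind the crate's wall, so that a downward gripper fits behind it. Axes as the crate's.
- carry_handle: Red bow handle on the crate's top, 30 mm high, 90 wide along the crate's y, 12 thick; origin on the crate's top face (190 mm up), fixed to the crate. Not to be touched.
- dock: Fixed dock; origin at the foot of the stop face's middle, +x = push-in direction, z up. Blue charger x 0 to 140, 170 wide, 90 high. Two yellow guides 35 high from x = 0 to -75, inner faces at y = +-75, then flaring to +-90 at x = -105. No floor: the crate slides on the bench. Home: crate's x along dock's x, nose at x = 0, kick rail still outside the guides.
- charge_button (a joint): Travel of the green push button in m: 0 up, 0.006 fully down; sprung, about 5 N fully down.
- charge_button_top (a point): Centre of the top of the green button (26 mm diameter, pressed straight down), on top of the charger 105 mm behind the stop face and midway across, about 112 mm above the bench.
- bolt_jar: Bystander: amber jar with steel cap, 56 diameter, 75 high, standing beside the charger's far side. Origin under its centre.
- drill_pack: Bystander: black drill battery with a red top, 75 x 70 x 64 high, beside the charger on the robot's side. Origin under its centre.
- spray_bottle: Bystander: white bottle with red cap, 64 diameter, 160 high, right of the charger. Origin under its centre.
- screw_tin: Bystander: steel tin with paper label, 70 diameter, 90 high, far right corner beyond the charger. Origin under its centre.
- hammer: Bystander: hammer lying on the far side of the bench, under 40 mm high.
- screwdriver: Bystander: screwdriver lying to the right, near the drill battery, under 40 mm high.
- offcut: Bystander: wooden offcut 50 x 90 x 25 high lying on the far side of the bench. Origin under its centre.

How it is judged:
On the way, in this order (a step that is already met when the one before it is completed fails the run):
1. the crate stands home in the dock, its nose within 8 mm of the stop face, square and upright (x of crate_nose in the frame of dock above -0.008 m and y of crate_nose in the frame of dock between -0.02 and 0.02 m and x of kick_rail in the frame of dock below -0.08 m and angle between the x axis of crate and the x axis of dock, either way round below 0.1 rad and angle between crate's own z axis and vertical below 0.05 rad and height (world z) of crate below 0.006 m), for 0.3 s.
2. with the crate home, the green button is pressed down (all of step 1 and value of joint charge_button above 0.0045 m), for 0.05 s.
At the end, for the whole second after the job is handed in: The crate rests upright on the bench with its nose within 8 mm of the dock's stop face, within 20 mm of the dock's middle and 0.1 rad of square, and the button, having been pressed at least 4.5 mm after the crate was home, is up again (all of step 1 and linear speed of crate below 0.01 m/s and value of joint charge_button below 0.0015 m); the robot touches nothing.
It fails at once if the crate tips by more than 0.15 rad (angle between crate's own z axis and vertical above 0.15 rad).
It fails at once if the crate is lifted off the bench by 15 mm (height (world z) of crate above 0.015 m).
It fails at once if the robot touches the crate's carry handle (contact force between any of the fingers, the arm and carry_handle above 0.5 N).
It fails at once if another thing on the bench is moved by more than 30 mm (distance of any of bolt_jar, drill_pack, spray_bottle, screw_tin, hammer, screwdriver, offcut from where it was at the start of the episode above 0.03 m).
It also fails if it takes over 72 s, if anything falls off the work surface, if the arm or the gripper's body presses on something with over 40 N, if the wrist force passes 120 N, or if a joint passes its speed limit or range.

ROBOT

A 6-joint arm with a two-finger parallel gripper is mounted at the origin on the work surface. World frame = base frame: x ahead of the robot, y to its left, z up, the work surface at z = 0. Lengths are in m, angles in rad, forces in N, time in s.
With the tool pointing down it reaches from about 0.3 to 0.875 m from the base axis. Payload 6.4 kg.
Tool frame: the origin (TCP) lies between the finger pads; the fingertips stand 19 mm ahead of it and the grasp point (between the pads) is the TCP (ctrl.tips_ahead is the z of the fingertips in the tool frame, in m); z points along the fingers, y is the line along which they close (so a half turn about z gives the same grasp; the last joint's range is limited). The gripper opens to 85 mm and grips with 20 to 120 N. Pads are 22 mm wide; open, the fingers measure 114 mm over their backs; the gripper's body (76 mm by 85 mm) begins 54 mm behind the grasp point. The pads swing forward as they close: fully open they stand 13 mm farther back than shut.
Start: joints at [0.966, 0.181, 1.607, -0, 1.354, -0.206], TCP at [0.223, 0.53, 0.25] pointing down, gripper open.
Joint ranges: [-2.99, 2.99], [-0.89, 2.07], [0.3, 2.58], [-1.14, 4.28], [0, 2.63], [-3.12, 3.12]. Speed limits (rad/s): [2.57, 2.57, 3.01, 3.14, 3.14, 3.14].

INTERFACE

Orientations are given as a unit quaternion [w, x, y, z].
In Python, from bench import readout, vision, ctrl gives the robot as it stands.
- The arm moves only by the tool play_rows, never from a script. Its arguments are lists of equal length, an entry for each row: "xyz": the shift along the tool's x, y, z in mm, a list of three; "rot": the turn, a rotation vector about the tool's x, y, z in rad, a list of three; "grip": the opening, from 0 (shut) to 1 (fully open). In form: {"xyz": [[x, y, z], ...], "rot": [[rx, ry, rz], ...], "grip": [grip, ...]}. A call has exactly 10 rows; each row is the pose to reach, as a shift and turn from the pose commanded when the call began, along the tool's axes at that moment; what a row does not reach only later rows make up. A row lasts 1/8 s, in which the tool goes at most 62.5 mm and 10.7 degrees, less where a joint would pass 70% of its speed; a pose out of reach is approached as far as the arm can. A call with a gripper value outside its range is refused whole. The fingers move at their own pace and stop on an object; the grip force is fixed at half the most. Time passes only in rows, so rows that repeat a pose let the fingers close, or fill a call up. It gives the time, the measured TCP pose, the force, the opening and the grip force at its end, in the units of the state.
- readout.get_obs(): the state, without advancing time (a new reading comes with each control period).
- vision.camera(name): name is "scene" or "top" or "wrist"; returns a dict with "color" (400x640x3 uint8, red, green, blue), "depth" (400x640 float32, m along the optical axis (not along the pixel's ray), 0 where there is no reading), "camera_matrix" (3x3 intrinsics, pixels), "extrinsics" (4x4, takes a point from camera to world coordinates); the wrist camera has in their place "hand_eye" (4x4, takes a point from camera to tool coordinates, whose origin is the TCP and whose axes are the flange's). Camera axes: x right, y down, z forward; pixel columns grow to the right and rows downward; lengths in m; the calibration is good to about 2 mm. A picture is of the moment at which its call begins: read the wrist's pose just before it.
- ctrl.hand_in(): hands the job in; it is judged then, once.
The state is a dict: "time_s": time; "q": joint angles; "dq": joint speeds; "joint_efforts": joint torques, N m; "eef_pos": TCP position; "eef_rot": TCP orientation; "wrist_force": force on the tool from outside, world axes, zero at the start; "torque": the same for the moment, N m; "opening": opening from 0.0 (shut) to 1.0 (fully open); "grasp_force": force on a finger pad.
Only numpy, scipy, OpenCV 4.12 (cv2) and the standard library are available. Lean on these libraries where they do the work, as an engineer would, in place of code of your own. Each camera call takes 0.05 s, during which the arm holds its last target. There are 200 camera calls.

## Working session

There is one attempt and no reset: what is moved stays moved. The work goes in short steps, Python scripts to look and compute and a tool call to move; the robot and the scene stay as the last step left them, time stands still between calls to the robot, and variables do not carry over. Pictures are saved under pics/ and viewed, at most 10 in all, crops included, and the job is handed in when it is done.

Besides the shell and the picture viewer there is one more tool, called after ">>>" as name(argument=value, ...) on one line, values as JSON. play_rows: Moves the arm, as the interface text tells. Its arguments: {"type":"object","properties":{"xyz":{"type":"array","items":{"type":"array","items":{"type":"number"}}},"rot":{"type":"array","items":{"type":"array","items":{"type":"number"}}},"grip":{"type":"array","items":{"type":"number"}}},"required":["xyz","rot","grip"]}

```bash
mkdir -p pics; cat > h.py <<'E'
import numpy as np, cv2
from bench import readout, vision, ctrl
def pts(c):
    K=c["camera_matrix"];E=c["extrinsics"];d=c["depth"]
    v,u=np.mgrid[:400,:640]
    P=np.stack([(u-K[0,2])/K[0,0]*d,(v-K[1,2])/K[1,1]*d,d],-1)
    return P@E[:3,:3].T+E[:3,3]
E
python3 - <<'E'
from h import *
o=readout.get_obs();print({k:np.round(v,3) for k,v in o.items()})
for n in("top","scene"):
    c=vision.camera(n);cv2.imwrite(f"pics/{n}0.png",c["color"][...,::-1]);np.savez(f"{n}0.npz",**c)
    print(n,c["camera_matrix"],c["extrinsics"])
E
```

```text
{'time_s': np.float64(0.0), 'q': array([ 0.966,  0.182,  1.608, -0.   ,  1.354, -0.206]), 'dq': array([-0.001, -0.   , -0.   ,  0.001,  0.001,  0.002]), 'joint_efforts': array([ 0.0000e+00, -4.4488e+01, -3.5133e+01, -0.0000e+00,  9.0000e-03,
        0.0000e+00]), 'eef_pos': array([0.223, 0.529, 0.249]), 'eef_rot': array([-0.   ,  0.198,  0.98 , -0.001]), 'wrist_force': array([0.051, 0.067, 0.858]), 'torque': array([0.   , 0.014, 0.006]), 'grasp_force': np.float64(0.0), 'opening': np.float64(1.0)}
top [[408.69199991   0.         320.11661063]
 [  0.         408.69199991 194.63752113]
 [  0.           0.           1.        ]] [[-0.00132345 -0.97562951  0.2194204   0.38578273]
 [-0.99999258  0.00208474  0.00323805 -0.07260515]
 [-0.00361658 -0.21941449 -0.97562503  0.97695573]
 [ 0.          0.          0.          1.        ]]
scene [[365.56330717   0.         320.67373844]
 [  0.         365.56330717 198.29415991]
 [  0.           0.           1.        ]] [[ 0.54723432  0.56908315 -0.61374178  1.13800035]
 [ 0.83697328 -0.36926033  0.40388431 -0.46006865]
 [ 0.00321326 -0.73470483 -0.67837931  0.7910658 ]
 [ 0.          0.          0.          1.        ]]
```

View pics/top0.png

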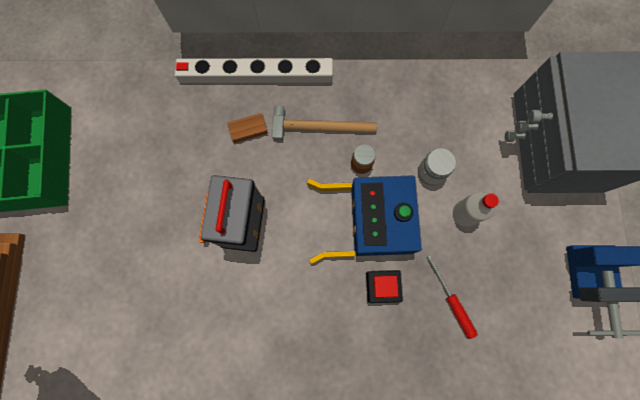

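View pics/scene0.png

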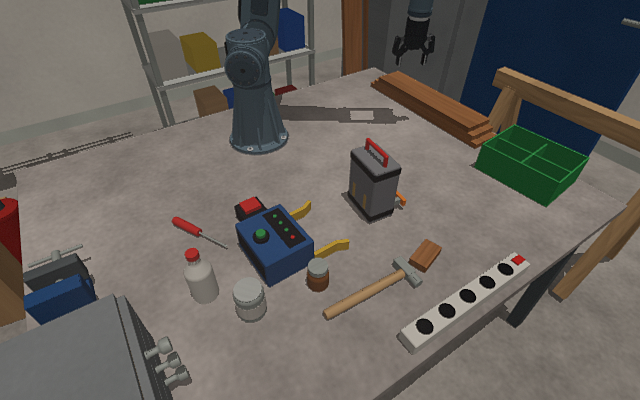

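The top view shows the crate at about (232,212) with its orange rail on the left edge (203,215). The charger is at (353–420, 177–255) with its button at (404,212), so the push goes right in the image, roughly world -y. The scene view agrees.

```bash
cat >> h.py <<'E'
def rect(P,m):
    r=cv2.minAreaRect((P[m][:,:2]*1000).astype(np.float32))
    return np.round(r[0],1),np.round(r[1],1),round(r[2],2),np.round(cv2.boxPoints(r)).tolist()
def ray(c,z,m):
    K=c["camera_matrix"];E=c["extrinsics"];v,u=np.nonzero(m)
    d=np.stack([(u-K[0,2])/K[0,0],(v-K[1,2])/K[1,1],np.ones(len(u))],-1)@E[:3,:3].T
    return E[:3,3]+d*((z-E[2,3])/d[:,2])[:,None]
def box(m): return m
def analyse(c):
    P=pts(c);hsv=cv2.cvtColor(c["color"],cv2.COLOR_RGB2HSV);H,S,V=[hsv[...,i].astype(int) for i in range(3)]
    z=P[...,2];x,y=P[...,0],P[...,1]
    reg=(x>.2)&(x<.75)&(y>-.5)&(y<.5)
    M={"cratetop":reg&(abs(z-.19)<.008)&(S<70)&(y>-.1),
       "chargertop":reg&(abs(z-.09)<.008)&(H>100)&(H<125)&(S>120),
       "yellow":reg&(H>20)&(H<30)&(S>180)&(z<.06)&(z>.01),
       "orange":reg&(H>5)&(H<19)&(S>170)&(z<.06)&(z>.005)&(y>-.05),
       "handle":reg&(abs(z-.22)<.008)&((H<6)|(H>174))&(S>150),
       "button":reg&(H>50)&(H<85)&(S>120)&(z>.1)}
    for k,m in M.items():
        n,l,st,_=cv2.connectedComponentsWithStats(m.astype(np.uint8))
        for i in range(1,n):
            if st[i,4]>25: print(k,st[i,4],*rect(P,l==i),"z",np.round(np.median(z[l==i]),3))
E
python3 - <<'E'
from h import *
for n in("top","scene"):
    print(n);analyse(dict(np.load(f"{n}0.npz")))
E
```

```text
top
cratetop 2381 [535.8 113.2] [ 86.8 131. ] 83.73 [[466.0, 77.0], [596.0, 63.0], [606.0, 149.0], [475.0, 163.0]] z 0.19
chargertop 2989 [ 543.2 -215.6] [168.9 137.6] 1.86 [[457.0, -150.0], [461.0, -287.0], [630.0, -282.0], [625.0, -144.0]] z 0.09
yellow 289 [621.4 -90. ] [105.2  18.9] 83.92 [[606.0, -141.0], [625.0, -143.0], [636.0, -39.0], [618.0, -37.0]] z 0.034
yellow 243 [456.3 -97. ] [ 19.5 104.8] 9.88 [[438.0, -47.0], [456.0, -150.0], [475.0, -147.0], [457.0, -44.0]] z 0.035
orange 63 [744.7 128. ] [ 9.8 40.6] 0.71 [[740.0, 148.0], [740.0, 108.0], [750.0, 108.0], [749.0, 148.0]] z 0.021
handle 310 [535.1 114.3] [11.8 98.5] 83.54 [[485.0, 114.0], [583.0, 103.0], [585.0, 115.0], [487.0, 126.0]] z 0.225
button 128 [ 545.  -251.3] [26.4 24.4] 23.39 [[528.0, -245.0], [538.0, -268.0], [562.0, -257.0], [552.0, -235.0]] z 0.112
scene
cratetop 790 [538.1 113.5] [ 85.9 130.3] 82.92 [[468.0, 79.0], [597.0, 63.0], [608.0, 148.0], [479.0, 164.0]] z 0.19
chargertop 1657 [ 545.7 -215.9] [169.4 138.6] 2.45 [[458.0, -150.0], [464.0, -289.0], [633.0, -282.0], [627.0, -143.0]] z 0.09
yellow 27 [458.6 -97.6] [11.3 44.3] 5.65 [[451.0, -76.0], [455.0, -120.0], [466.0, -119.0], [462.0, -75.0]] z 0.035
yellow 77 [623.8 -90.3] [101.2  18.2] 86.3 [[611.0, -140.0], [630.0, -141.0], [636.0, -40.0], [618.0, -39.0]] z 0.035
orange 59 [584.2 193.6] [13.  44.3] 84.33 [[562.0, 189.0], [606.0, 185.0], [607.0, 198.0], [563.0, 202.0]] z 0.042
handle 116 [539.2 114.6] [12.7 99.3] 82.56 [[489.0, 115.0], [588.0, 102.0], [589.0, 114.0], [491.0, 127.0]] z 0.225
button 73 [ 544.9 -248.9] [22.1 28.6] 64.93 [[527.0, -253.0], [553.0, -265.0], [563.0, -245.0], [537.0, -233.0]] z 0.112
```

```bash
cat >> h.py <<'E'
from scipy.spatial.transform import Rotation as R
def plan(target,ydeg):
    "shift (mm) and rotvec in tool axes to reach TCP target (mm), tool straight down, tool y at ydeg in world"
    o=readout.get_obs();r=R.from_quat(o["eef_rot"],scalar_first=True)
    a=np.radians(ydeg);y=np.array([np.cos(a),np.sin(a),0]);z=np.array([0,0,-1.]);x=np.cross(y,z)
    rt=R.from_matrix(np.stack([x,y,z],1))
    print("t",o["time_s"],"pos",np.round(o["eef_pos"]*1000,1),"shift",np.round(r.inv().apply(np.array(target)-o["eef_pos"]*1000),1),"rot",np.round((r.inv()*rt).as_rotvec(),3),"F",np.round(o["wrist_force"],1),"q",np.round(o["q"],2),"open",round(float(o["opening"]),2))
E
python3 -c "
from h import *
plan([551.5,238.5,250],-6.6);print(ctrl.tips_ahead)"
```

```text
t 0.1 pos [223.  529.5 249.5] shift [-4.157e+02 -1.406e+02 -4.000e-01] rot [-2.000e-03  1.000e-03  1.287e+00] F [-0.2 -0.1  0.4] q [ 0.97  0.18  1.61 -0.    1.35 -0.21] open 1.0
0.019
```

>>> play_rows(xyz=[[-30,-10,0],[-80,-27,0],[-135,-46,0],[-190,-64,0],[-245,-83,0],[-300,-101,0],[-350,-119,0],[-390,-132,0],[-416,-141,0],[-416,-141,0]], rot=[[0,0,0.1],[0,0,0.26],[0,0,0.42],[0,0,0.58],[0,0,0.74],[0,0,0.9],[0,0,1.06],[0,0,1.2],[0,0,1.287],[0,0,1.287]], grip=[1,1,1,1,1,1,1,1,1,1])

```text
time_s: 1.35
eef_pos: [0.5528, 0.2368, 0.2495]
eef_rot: [-0.0, 0.748, 0.664, -0.001]
wrist_force: [-0.1, 0.1, 0.8]
opening: 0.996
grasp_force: 0.0
```

```bash
python3 - <<'E'
from h import *
plan([551.5,238.5,28],-6.6)
c=vision.camera("scene");cv2.imwrite("pics/s1.png",c["color"][:300,200:600,::-1])
E
```

```text
t 1.35 pos [552.8 236.8 249.5] shift [  1.7  -1.3 221.5] rot [-0.001  0.001 -0.003] F [-0.1  0.1  0.8] q [ 0.21  0.24  1.54 -0.    1.36  0.33] open 1.0
```

View pics/s1.png

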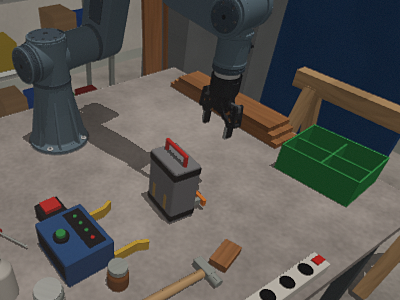

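The gripper hangs clear behind the rail, with the crate at (175,185) and the rail stub at (200,200) in the crop. I'll lower it now.

>>> play_rows(xyz=[[2,-1,25],[2,-1,60],[2,-1,95],[2,-1,130],[2,-1,160],[2,-1,185],[2,-1,205],[2,-1,215],[2,-1,219],[2,-1,219]], rot=[[0,0,0],[0,0,0],[0,0,0],[0,0,0],[0,0,0],[0,0,0],[0,0,0],[0,0,0],[0,0,0],[0,0,0]], grip=[1,1,1,1,1,1,1,1,1,1])

```text
time_s: 2.65
eef_pos: [0.5515, 0.2407, 0.0318]
eef_rot: [0.0, 0.747, 0.665, 0.0]
wrist_force: [-0.3, -0.3, -0.3]
opening: 0.998
grasp_force: 0.0
```

```bash
python3 - <<'E'
from h import *
plan([551.5,238.5,30],-6.6)
c=vision.camera("scene");cv2.imwrite("pics/s2.png",cv2.resize(c["color"][50:250,300:500,::-1],(600,600)))
E
```

```text
t 2.65 pos [551.5 240.7  31.8] shift [-2.2  0.3  1.8] rot [ 0.001 -0.     0.   ] F [-0.3 -0.3 -0.3] q [0.21 0.51 1.66 0.   0.96 0.33] open 1.0
```

View pics/s2.png

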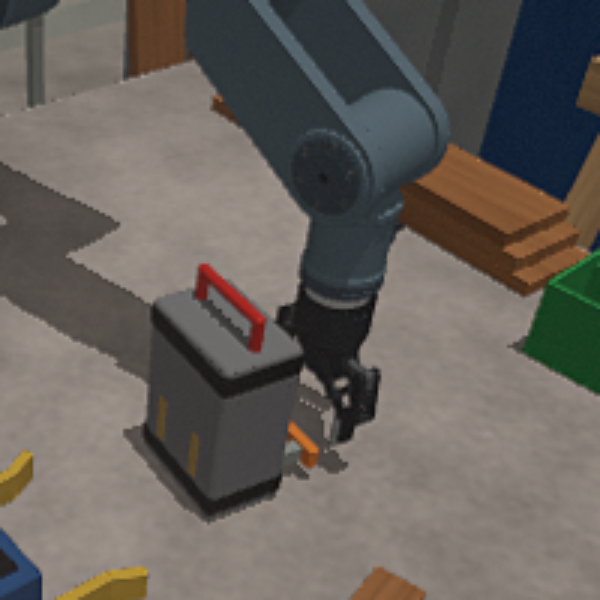

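Clear everywhere: the fingers stand behind the rail, near (335,400), and the wrist is well away from the handle. I'll push straight first.

>>> play_rows(xyz=[[-10,0,2],[-18,0,2],[-24,0,2],[-30,0,2],[-37,0,2],[-45,0,2],[-53,0,2],[-61,0,2],[-69,0,2],[-75,0,2]], rot=[[0,0,0],[0,0,0],[0,0,0],[0,0,0],[0,0,0],[0,0,0],[0,0,0],[0,0,0],[0,0,0],[0,0,0]], grip=[1,1,1,1,1,1,1,1,1,1])

```text
time_s: 3.95
eef_pos: [0.5426, 0.1675, 0.0295]
eef_rot: [-0.001, 0.747, 0.665, 0.002]
wrist_force: [1.1, 10.9, -1.8]
opening: 1.0
grasp_force: 5.3
```

```bash
python3 - <<'E'
from h import *
plan([545,165,30],-6.6)
for n in("top","scene"):
  print(n);analyse(vision.camera(n))
E
```

```text
t 3.95 pos [542.6 167.5  29.5] shift [-2.2  2.6 -0.5] rot [ 0.001 -0.003 -0.001] F [ 1.1 10.9 -1.8] q [0.09 0.46 1.75 0.   0.93 0.2 ] open 1.0
top
cratetop 2426 [530.   65.4] [ 86.2 131.8] 82.85 [[459.0, 31.0], [590.0, 14.0], [601.0, 100.0], [470.0, 116.0]] z 0.19
chargertop 2991 [ 543.3 -215.3] [169.4 137.1] 2.0 [[456.0, -150.0], [461.0, -287.0], [630.0, -281.0], [626.0, -144.0]] z 0.09
yellow 287 [621.4 -90.1] [105.3  19.3] 84.62 [[607.0, -142.0], [626.0, -143.0], [636.0, -39.0], [617.0, -37.0]] z 0.035
yellow 240 [455.8 -96.9] [ 18.7 104.2] 10.09 [[437.0, -47.0], [456.0, -150.0], [474.0, -147.0], [456.0, -44.0]] z 0.035
orange 42 [744.  134.4] [ 9.9 27.4] 1.06 [[739.0, 148.0], [739.0, 121.0], [749.0, 121.0], [749.0, 148.0]] z 0.023
orange 238 [539.5 151.5] [ 15.5 118.4] 84.26 [[480.0, 150.0], [598.0, 138.0], [599.0, 153.0], [481.0, 165.0]] z 0.042
handle 297 [529.2  66.1] [11.5 98.6] 83.35 [[480.0, 66.0], [577.0, 55.0], [579.0, 66.0], [481.0, 78.0]] z 0.225
button 126 [ 544.9 -250.9] [25.6 23.9] 29.63 [[528.0, -247.0], [540.0, -268.0], [562.0, -255.0], [550.0, -234.0]] z 0.112
sce
[... 250 characters left out ...]
670 [ 545.4 -215.6] [169.8 138.7] 1.77 [[458.0, -149.0], [463.0, -288.0], [632.0, -282.0], [628.0, -144.0]] z 0.09
yellow 42 [454.5 -81.6] [13.1 78.1] 13.43 [[439.0, -45.0], [457.0, -121.0], [470.0, -118.0], [452.0, -42.0]] z 0.036
yellow 69 [623.8 -89.4] [101.   20.5] 81.46 [[606.0, -138.0], [626.0, -141.0], [641.0, -41.0], [621.0, -38.0]] z 0.036
orange 67 [576.9 144.9] [11.7 51.5] 83.12 [[551.0, 142.0], [602.0, 136.0], [603.0, 148.0], [552.0, 154.0]] z 0.041
handle 120 [531.1  65.1] [ 10.9 100.2] 83.05 [[481.0, 66.0], [580.0, 54.0], [582.0, 64.0], [482.0, 77.0]] z 0.225
button 77 [ 543.1 -248. ] [22.2 34.3] 64.92 [[523.0, -251.0], [554.0, -265.0], [563.0, -245.0], [532.0, -231.0]] z 0.112
```

Crate pushes straight and holds its angle. Now pushing on while turning it about 0.15 rad toward the dock heading.

>>> play_rows(xyz=[[-9,0,0],[-18,0,0],[-27,0,0],[-36,0.4,0],[-45,0.7,0],[-54,1.2,0],[-63,1.8,0],[-72,2.6,0],[-81,3.5,0],[-89,4.4,0]], rot=[[0,0,0],[0,0,-0.005],[0,0,-0.019],[0,0,-0.034],[0,0,-0.048],[0,0,-0.062],[0,0,-0.077],[0,0,-0.091],[0,0,-0.106],[0,0,-0.12]], grip=[1,1,1,1,1,1,1,1,1,1])

```text
time_s: 5.3
eef_pos: [0.536, 0.0791, 0.0295]
eef_rot: [-0.002, 0.706, 0.709, 0.001]
wrist_force: [-1.8, 13.7, 2.2]
opening: 0.999
grasp_force: 6.4
```

```bash
python3 - <<'E'
from h import *
plan([537,-3.5,30],2.1)
for n in("top","scene"):
  print(n);analyse(vision.camera(n))
E
```

```text
t 5.3 pos [536.   79.1  29.5] shift [-82.6   0.7  -0.9] rot [-0.001 -0.004 -0.032] F [-1.8 13.7  2.2] q [-0.07  0.42  1.82  0.01  0.91 -0.08] open 1.0
top
cratetop 2428 [535.5 -22.6] [ 86.2 130.8] 89.99 [[470.0, -66.0], [601.0, -66.0], [601.0, 20.0], [470.0, 20.0]] z 0.19
chargertop 2993 [ 543.4 -215.3] [169.4 136.9] 1.9 [[456.0, -150.0], [461.0, -287.0], [630.0, -281.0], [626.0, -144.0]] z 0.09
yellow 214 [ 620.1 -104.9] [76.4 12.7] 89.95 [[614.0, -143.0], [626.0, -143.0], [626.0, -67.0], [614.0, -67.0]] z 0.034
yellow 241 [456.1 -96.6] [ 19.7 103.8] 9.84 [[438.0, -47.0], [455.0, -149.0], [475.0, -146.0], [457.0, -44.0]] z 0.035
orange 54 [744.2 129.3] [10.6 38.5] 0.84 [[739.0, 148.0], [739.0, 110.0], [750.0, 110.0], [749.0, 149.0]] z 0.021
orange 104 [507.8  60.7] [64.7 12.2] 0.56 [[475.0, 66.0], [475.0, 54.0], [540.0, 55.0], [540.0, 67.0]] z 0.042
handle 281 [534.2 -22.7] [10.9 98.6] 88.9 [[485.0, -27.0], [583.0, -29.0], [584.0, -18.0], [485.0, -16.0]] z 0.225
button 123 [ 544.9 -251. ] [25.5 25. ] 29.86 [[528.0, -247.0], [540.0, -268.0], [562.0, -256.0], [550.0, -234.0]] z 0.112

[... 360 characters left out ...]
0.09
yellow 38 [459.7 -92.1] [11.8 55.7] 4.13 [[452.0, -65.0], [456.0, -120.0], [468.0, -119.0], [464.0, -64.0]] z 0.036
yellow 29 [629.3 -51.8] [27.6 10. ] 65.0 [[619.0, -62.0], [628.0, -66.0], [640.0, -41.0], [631.0, -37.0]] z 0.035
yellow 43 [ 620.9 -109.9] [10.8 65.6] 5.89 [[612.0, -78.0], [619.0, -143.0], [630.0, -142.0], [623.0, -77.0]] z 0.036
orange 66 [574.3  61.1] [13.1 44.5] 87.62 [[552.0, 55.0], [596.0, 54.0], [597.0, 67.0], [552.0, 69.0]] z 0.042
handle 130 [538.2 -23.7] [12.5 99.5] 89.55 [[488.0, -30.0], [588.0, -30.0], [588.0, -18.0], [489.0, -17.0]] z 0.225
button 75 [ 546.9 -249.6] [25.6 22.4] 85.26 [[535.0, -261.0], [557.0, -263.0], [559.0, -238.0], [537.0, -236.0]] z 0.112
```

>>> play_rows(xyz=[[-8,0,0],[-16,0.1,0],[-24,0.3,0],[-32,0.5,0],[-40,0.7,0],[-48,1,0],[-56,1.3,0],[-63,1.5,0],[-69,1.8,0],[-72,1.9,0]], rot=[[0,0,-0.008],[0,0,-0.016],[0,0,-0.023],[0,0,-0.03],[0,0,-0.036],[0,0,-0.036],[0,0,-0.036],[0,0,-0.036],[0,0,-0.036],[0,0,-0.036]], grip=[1,1,1,1,1,1,1,1,1,1])

```text
time_s: 6.65
eef_pos: [0.5383, 0.0074, 0.0294]
eef_rot: [-0.002, 0.693, 0.721, 0.001]
wrist_force: [-0.5, 14.4, 3.2]
opening: 1.002
grasp_force: 7.1
```

```bash
python3 - <<'E'
from h import *
plan([537,-2.5,30],2.1)
for n in("top","scene"):
  print(n);analyse(vision.camera(n))
E
```

```text
t 6.65 pos [538.3   7.4  29.4] shift [-9.8 -1.7 -0.6] rot [-0.001 -0.004  0.004] F [-0.5 14.4  3.2] q [-0.21  0.41  1.83  0.    0.9  -0.25] open 1.0
top
cratetop 1137 [541.1 -75.7] [ 47.2 131.2] 89.5 [[475.0, -99.0], [607.0, -100.0], [607.0, -53.0], [476.0, -51.0]] z 0.19
chargertop 2975 [ 543.3 -215.5] [169.3 137.3] 1.98 [[456.0, -150.0], [461.0, -287.0], [630.0, -281.0], [626.0, -144.0]] z 0.09
yellow 237 [455.9 -97.3] [ 19.  105.1] 9.91 [[437.0, -47.0], [456.0, -151.0], [474.0, -147.0], [456.0, -44.0]] z 0.035
orange 53 [744.6 129.5] [ 9.1 36.7] 2.2 [[739.0, 148.0], [741.0, 111.0], [750.0, 111.0], [748.0, 148.0]] z 0.022
handle 273 [540.2 -93.7] [98.7 10.2] 2.31 [[491.0, -91.0], [491.0, -101.0], [590.0, -97.0], [589.0, -87.0]] z 0.225
button 127 [ 544.7 -251. ] [26.4 24.3] 28.81 [[527.0, -247.0], [539.0, -268.0], [562.0, -255.0], [550.0, -234.0]] z 0.112
scene
cratetop 416 [543.6 -76. ] [129.8  48.7] 0.79 [[478.0, -53.0], [479.0, -101.0], [609.0, -99.0], [608.0, -51.0]] z 0.19
cratetop 125 [553.   -5.1] [71.7 39.5] 51.71 [[515.0, -21.0], [546.0, -45.0], [591.0, 11.0], [560.0, 35.0]] z 0.185
chargertop 1721 [ 545.4 -215.8] [169.7 138.6] 1.92 [[458.0, -149.0], [463.0, -288.0], [633.0, -282.0], [628.0, -144.0]] z 0.09
yellow 45 [624.1 -61.9] [50.  15.3] 68.82 [[608.0, -82.0], [622.0, -88.0], [640.0, -41.0], [626.0, -36.0]] z 0.035
orange 73 [576.2  -9.2] [47.8 12.2] 3.74 [[552.0, -5.0], [553.0, -17.0], [600.0, -14.0], [600.0, -2.0]] z 0.041
handle 144 [544. -95.] [96.6 10.8] 2.57 [[496.0, -92.0], [496.0, -103.0], [593.0, -98.0], [592.0, -87.0]] z 0.225
button 77 [ 546.4 -248. ] [24.  30.1] 13.18 [[531.0, -236.0], [538.0, -265.0], [561.0, -260.0], [555.0, -231.0]] z 0.112
```

>>> play_rows(xyz=[[-2,0,0],[-4,0,0],[-6,0,0],[-7,0,0],[-8,0,0],[-8.5,0,0],[-9,0,0],[-9.5,0,0],[-10,0,0],[-10,0,0]], rot=[[0,0,0],[0,0,0],[0,0,0],[0,0,0],[0,0,0],[0,0,0],[0,0,0],[0,0,0],[0,0,0],[0,0,0]], grip=[1,1,1,1,1,1,1,1,1,1])

```text
time_s: 8.0
eef_pos: [0.5386, -0.002, 0.0294]
eef_rot: [-0.002, 0.693, 0.721, 0.001]
wrist_force: [-0.8, 15.1, 4.4]
opening: 0.997
grasp_force: 7.6
```

Still sliding force; nudge on to the stop.

>>> play_rows(xyz=[[-0.5,0,0],[-1,0,0],[-1.3,0,0],[-1.6,0,0],[-2,0,0],[-2,0,0],[-2,0,0],[-2,0,0],[-2,0,0],[-2,0,0]], rot=[[0,0,0],[0,0,0],[0,0,0],[0,0,0],[0,0,0],[0,0,0],[0,0,0],[0,0,0],[0,0,0],[0,0,0]], grip=[1,1,1,1,1,1,1,1,1,1])

```text
time_s: 9.25
eef_pos: [0.5386, -0.0021, 0.0294]
eef_rot: [-0.003, 0.693, 0.721, 0.002]
wrist_force: [0.5, 23.9, 6.8]
opening: 1.001
grasp_force: 12.0
```

```bash
python3 - <<'E'
from h import *
plan([537,60,30],2.1)
for n in("top","scene"):
  print(n);analyse(vision.camera(n))
E
```

```text
t 9.25 pos [538.6  -2.1  29.4] shift [62.1  0.9 -0.1] rot [-0.001 -0.007  0.004] F [ 0.5 23.9  6.8] q [-0.23  0.41  1.83  0.01  0.91 -0.27] open 1.0
top
cratetop 1036 [541.3 -80.6] [ 37.3 131.4] 89.51 [[475.0, -99.0], [607.0, -100.0], [607.0, -62.0], [476.0, -61.0]] z 0.19
chargertop 2702 [ 542.8 -216.5] [168.2 136.9] 1.06 [[457.0, -150.0], [460.0, -286.0], [628.0, -283.0], [626.0, -146.0]] z 0.091
yellow 230 [455.3 -96. ] [ 18.2 102.4] 9.76 [[438.0, -47.0], [455.0, -148.0], [473.0, -145.0], [456.0, -44.0]] z 0.035
orange 52 [748.1 128.6] [11.3 38.9] 13.82 [[738.0, 146.0], [747.0, 108.0], [758.0, 111.0], [749.0, 149.0]] z 0.023
handle 271 [ 541.3 -103.1] [100.4  10.1] 2.31 [[491.0, -100.0], [491.0, -110.0], [592.0, -106.0], [591.0, -96.0]] z 0.225
button 125 [ 545.3 -251.5] [25.3 25.4] 30.0 [[528.0, -247.0], [541.0, -269.0], [563.0, -256.0], [550.0, -234.0]] z 0.112
scene
cratetop 257 [543.4 -78.8] [ 39.7 127.5] 88.95 [[479.0, -98.0], [607.0, -100.0], [607.0, -60.0], [480.0, -58.0]] z 0.19
cratetop 64 [530.7 -95. ] [ 8.9 74.3] 88.67 [[493.0, -99.0], [568.0, -100.0], [568.0, -91.0], [494.0, -90.0]] z 0.191
cratetop 118 [556.2 -15.7] [70.8 34. ] 55.21 [[522.0, -35.0], [550.0, -55.0], [590.0, 4.0], [562.0, 23.0]] z 0.185
chargertop 1708 [ 544.9 -215.7] [170.5 138.5] 1.89 [[457.0, -149.0], [462.0, -288.0], [632.0, -282.0], [628.0, -144.0]] z 0.09
yellow 46 [622.5 -73.6] [72.  12.9] 75.59 [[607.0, -107.0], [620.0, -110.0], [638.0, -40.0], [625.0, -37.0]] z 0.036
orange 78 [574.8 -16.5] [52.5 15. ] 3.02 [[548.0, -10.0], [549.0, -25.0], [601.0, -23.0], [601.0, -8.0]] z 0.042
handle 140 [ 544.  -103.2] [99.8 12. ] 2.78 [[494.0, -100.0], [494.0, -112.0], [594.0, -107.0], [594.0, -95.0]] z 0.225
button 76 [ 546.2 -248.7] [26.8 23.8] 86.02 [[533.0, -261.0], [557.0, -263.0], [559.0, -236.0], [535.0, -235.0]] z 0.112
```

The tool has stopped and the force is rising, so the crate is against the stop at y ≈ -104.5, square. Backing off, rising and closing the gripper.

>>> play_rows(xyz=[[6,0,0],[20,0,0],[40,0,0],[55,0,0],[60,0,-25],[60,0,-65],[60,0,-110],[60,0,-155],[60,0,-195],[60,0,-220]], rot=[[0,0,0],[0,0,0],[0,0,0],[0,0,0],[0,0,0],[0,0,0],[0,0,0],[0,0,0],[0,0,0],[0,0,0]], grip=[1,1,1,1,1,1,1,1,1,1])

```text
time_s: 10.6
eef_pos: [0.5375, 0.0538, 0.2518]
eef_rot: [0.001, 0.692, 0.722, 0.001]
wrist_force: [0.1, 0.3, 0.4]
opening: 0.998
grasp_force: 0.0
```

>>> play_rows(xyz=[[0,0,-30],[0,0,-65],[0,0,-85],[0,0,-90],[0,0,-90],[0,0,-90],[0,0,-90],[0,0,-90],[0,0,-90],[0,0,-90]], rot=[[0,0,0],[0,0,0],[0,0,0],[0,0,0],[0,0,0],[0,0,0],[0,0,0],[0,0,0],[0,0,0],[0,0,0]], grip=[0.5,0,0,0,0,0,0,0,0,0])

```text
time_s: 11.85
eef_pos: [0.537, 0.053, 0.3393]
eef_rot: [0.0, 0.693, 0.721, -0.0]
wrist_force: [0.1, -0.6, -0.3]
opening: -0.001
grasp_force: 0.0
```

```bash
python3 - <<'E'
from h import *
plan([545.5,-250.5,330],2.1)
c=vision.camera("top");analyse(c)
E
```

```text
t 11.85 pos [537.   53.  339.3] shift [-303.6   -3.9    9.3] rot [-0.     0.     0.004] F [ 0.1 -0.6 -0.3] q [-0.12  0.04  1.58 -0.    1.52 -0.16] open -0.0
cratetop 1235 [541.  -79.2] [ 40.  130.7] 89.48 [[476.0, -99.0], [606.0, -100.0], [607.0, -60.0], [476.0, -59.0]] z 0.19
chargertop 2695 [ 542.4 -216.3] [169.3 136.4] 1.09 [[456.0, -150.0], [459.0, -286.0], [628.0, -283.0], [626.0, -146.0]] z 0.091
yellow 46 [629.  -47.3] [18.4 10.1] 67.53 [[621.0, -54.0], [630.0, -58.0], [637.0, -41.0], [628.0, -37.0]] z 0.034
yellow 231 [455.4 -96.1] [ 18.7 102.7] 9.91 [[437.0, -47.0], [455.0, -148.0], [473.0, -145.0], [456.0, -44.0]] z 0.035
orange 242 [538.  -20.1] [118.2  11.2] 2.43 [[479.0, -17.0], [479.0, -28.0], [597.0, -23.0], [597.0, -12.0]] z 0.042
handle 269 [ 541.5 -103.1] [99.9 10.2] 2.36 [[491.0, -100.0], [492.0, -110.0], [592.0, -106.0], [591.0, -96.0]] z 0.225
button 125 [ 465.6 -170.6] [ 25.7 251.9] 44.22 [[369.0, -89.0], [544.0, -270.0], [563.0, -252.0], [387.0, -71.0]] z 0.112
```

>>> play_rows(xyz=[[-20,0,0],[-55,-1,0],[-95,-1,0],[-140,-2,0],[-185,-3,0],[-230,-3,0],[-265,-4,0],[-290,-4,0],[-304,-4,0],[-304,-4,0]], rot=[[0,0,0],[0,0,0],[0,0,0],[0,0,0],[0,0,0],[0,0,0],[0,0,0],[0,0,0],[0,0,0],[0,0,0]], grip=[0,0,0,0,0,0,0,0,0,0])

```text
time_s: 13.15
eef_pos: [0.5453, -0.2513, 0.3391]
eef_rot: [-0.0, 0.693, 0.721, 0.0]
wrist_force: [-1.0, 0.2, 0.2]
opening: -0.005
grasp_force: 0.0
```

```bash
python3 -c "
from h import *
plan([545.5,-250.5,142],2.1)"
```

```text
t 13.15 pos [ 545.3 -251.3  339.1] shift [  0.8   0.2 197.1] rot [-0.    -0.     0.003] F [-1.   0.2  0.2] q [-0.63  0.18  1.43  0.    1.53 -0.67] open -0.0
```

>>> play_rows(xyz=[[1,0,25],[1,0,60],[1,0,95],[1,0,130],[1,0,160],[1,0,180],[1,0,193],[1,0,200],[1,0,202],[1,0,202]], rot=[[0,0,0],[0,0,0],[0,0,0],[0,0,0],[0,0,0],[0,0,0],[0,0,0],[0,0,0],[0,0,0],[0,0,0]], grip=[0,0,0,0,0,0,0,0,0,0])

```text
time_s: 14.4
eef_pos: [0.5458, -0.2502, 0.138]
eef_rot: [0.001, 0.692, 0.721, 0.0]
wrist_force: [-1.1, 0.7, -0.0]
opening: -0.002
grasp_force: 0.0
```

```bash
python3 - <<'E'
from h import *
plan([545.5,-250.5,125],2.1)
c=vision.camera("scene");cv2.imwrite("pics/s3.png",cv2.resize(c["color"][120:320,180:430,::-1],(750,600)))
E
```

```text
t 14.4 pos [ 545.8 -250.2  138. ] shift [-0.3 -0.3 13. ] rot [0.001 0.001 0.004] F [-1.1  0.7 -0. ] q [-0.63  0.36  1.63 -0.    1.15 -0.67] open -0.0
```

View pics/s3.png

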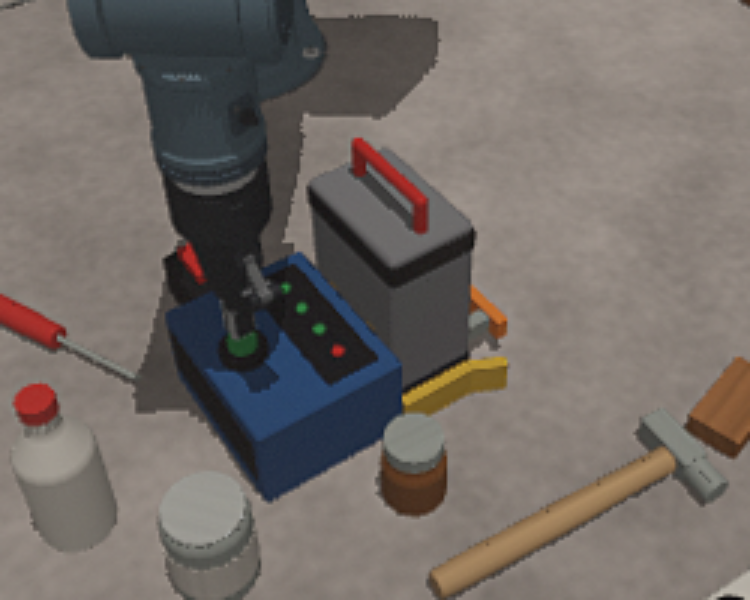

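The closed fingers stand right over the green button at (243,345), and the crate is home against the charger. Pressing in small steps.

>>> play_rows(xyz=[[0,0,3],[0,0,5],[0,0,7],[0,0,8.5],[0,0,10],[0,0,11],[0,0,12],[0,0,12.5],[0,0,12.5],[0,0,12.5]], rot=[[0,0,0],[0,0,0],[0,0,0],[0,0,0],[0,0,0],[0,0,0],[0,0,0],[0,0,0],[0,0,0],[0,0,0]], grip=[0,0,0,0,0,0,0,0,0,0])

```text
time_s: 15.7
eef_pos: [0.5454, -0.2499, 0.1251]
eef_rot: [0.0, 0.692, 0.721, -0.0]
wrist_force: [-1.7, 1.2, 5.7]
opening: 0.002
grasp_force: 2.7
```

>>> play_rows(xyz=[[0,0,0.5],[0,0,1],[0,0,1.5],[0,0,2],[0,0,2],[0,0,2],[0,0,2],[0,0,2],[0,0,2],[0,0,2]], rot=[[0,0,0],[0,0,0],[0,0,0],[0,0,0],[0,0,0],[0,0,0],[0,0,0],[0,0,0],[0,0,0],[0,0,0]], grip=[0,0,0,0,0,0,0,0,0,0])

```text
time_s: 16.95
eef_pos: [0.5456, -0.2499, 0.1249]
eef_rot: [0.0, 0.692, 0.722, -0.0]
wrist_force: [-7.8, 3.7, 17.0]
opening: -0.001
grasp_force: 8.5
```

Bottomed out: force is up and the tool is not moving. Releasing upward.

>>> play_rows(xyz=[[0,0,-5],[0,0,-15],[0,0,-35],[0,0,-65],[0,0,-100],[0,0,-140],[0,0,-175],[0,0,-195],[0,0,-200],[0,0,-200]], rot=[[0,0,0],[0,0,0],[0,0,0],[0,0,0],[0,0,0],[0,0,0],[0,0,0],[0,0,0],[0,0,0],[0,0,0]], grip=[0,0,0,0,0,0,0,0,0,0])

```text
time_s: 18.2
eef_pos: [0.5453, -0.2497, 0.3228]
eef_rot: [0.0, 0.692, 0.721, 0.0]
wrist_force: [0.3, -0.2, -0.2]
opening: -0.002
grasp_force: 0.0
```

```bash
python3 - <<'E'
from h import *
plan([545.5,-250.5,125],2.1)
analyse(vision.camera("scene"))
E
```

```text
t 18.2 pos [ 545.3 -249.7  322.8] shift [ -0.8   0.2 197.8] rot [0.    0.    0.004] F [ 0.3 -0.2 -0.2] q [-0.63  0.19  1.46  0.    1.5  -0.67] open -0.0
cratetop 257 [543.1 -77.7] [ 39.5 130.9] 88.77 [[477.0, -96.0], [608.0, -99.0], [609.0, -59.0], [478.0, -57.0]] z 0.19
cratetop 62 [531.7 -95.2] [ 8.2 75.3] 89.14 [[494.0, -99.0], [569.0, -100.0], [569.0, -92.0], [494.0, -91.0]] z 0.191
chargertop 1315 [ 544.9 -214.9] [170.9 141.8] 2.74 [[456.0, -148.0], [463.0, -290.0], [634.0, -282.0], [627.0, -140.0]] z 0.09
yellow 35 [624.3 -65.8] [56.4  9.8] 69.99 [[610.0, -91.0], [619.0, -94.0], [639.0, -41.0], [629.0, -38.0]] z 0.036
orange 78 [574.2 -18.4] [51.8 13.4] 1.94 [[548.0, -13.0], [549.0, -26.0], [600.0, -24.0], [600.0, -11.0]] z 0.041
handle 140 [ 544.4 -103. ] [98.2 11.8] 2.19 [[495.0, -99.0], [496.0, -111.0], [594.0, -107.0], [593.0, -95.0]] z 0.225
button 68 [ 543.6 -249.1] [20.9 33. ] 57.99 [[524.0, -249.0], [552.0, -267.0], [563.0, -249.0], [535.0, -232.0]] z 0.111
```

Crate home and unmoved, button up, arm clear.

```bash
python3 -c "
from bench import ctrl
print(ctrl.hand_in())"
```

```text
the job is handed in; nothing more can be done
None
```

I pushed the crate upright into the dock until it stopped against the charger, square to it, then pressed the green button fully and saw it spring back up; the job is handed in at about 18 s, with no verdict shown.

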